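Fit the slotted plate over the shaft and pin of the fixture base

TASK

Two aluminium plates with a square hub lie on the desk, one either side of a fixture base that has an upright shaft and a smaller pin. Take the plate whose lug has a hole through it and lower it, without dropping it, onto the base so that the shaft goes through its hub and the pin through the hole in its lug, seated flat; let go of it, and leave the plate with the solid lug where it lies.

Things in the scene. Friction and masses are not known exactly. Their poses are not given: they have to be found in the camera images.
- fixture_base: fixed dark steel foot plate 200 x 120 x 12 mm with a round steel seat 92 mm wide, its top 22 mm above the desk. On the seat a shaft, 18 mm in diameter, tip 42 mm above the seat; 72 mm from it along the body's -x (towards the robot, within 0.45 rad) a pin, 8 mm in diameter, tip 26 mm above the seat. Origin: on the shaft's axis at desk level, z up
- slotted_plate: loose aluminium disc 100 x 10 mm, 0.3 kg, lying flat; square hub on it 54 x 54 mm, 10 to 50 mm above the underside, flats along x and y (grip these); bore 40 mm through both. Lug 56 x 56 x 10 mm with a 34 mm square through-hole, centred 72 mm along -x (towards the robot, within 0.5 rad). Origin: bore axis, underside, z up. Seated, its x points along the base's x
- blank_plate: the same plate in all sizes (100 mm disc, 54 mm square hub with a 40 mm bore, 56 mm square lug along -x), but its lug is solid, without a hole. It lies on the other side of the base and is left alone. Origin: bore axis, underside, z up
- slotted_plate_lug (a point): centre of the slotted plate's lug hole, at the level of the underside
- pin_foot (a point): foot of the base's pin, on its axis, at the seat's height (22 mm above the desk)

How it is judged:
By the outcome, as a careful person would: the job done as asked, in the order asked, and still so for the second after the job is handed in, with the robot touching nothing.
It also fails if it takes over 38 s, if anything falls off the work surface, if the arm or the gripper's body presses on something with over 40 N, if the wrist force passes 120 N, or if a joint passes its speed limit or range.

ROBOT

A 6-joint arm with a two-finger parallel gripper is mounted at the origin on a cart in front of the work surface, level with it; the furniture and walls round the work are solid. World frame = base frame: x ahead of the robot, y to its left, z up, the work surface at z = 0. Lengths are in m, angles in rad, forces in N, time in s.
With the tool pointing down it reaches from about 0.35 to 0.975 m from the base axis. Payload 4.9 kg.
Tool frame: the origin (TCP) lies at the very end of the fingers, on their centre line; the grasp point (between the pads) lies 19 mm behind it (ctrl.pinch_z is the distance from the TCP to the grasp point, in m); z points along the fingers, y is the direction in which the jaws open and shut (so a half turn about z gives the same grasp; the last joint's range is limited). The gripper opens to 85 mm and grips with 20 to 120 N. Pads are 22 mm wide; open, the fingers measure 114 mm over their backs; the gripper's body (76 mm by 85 mm) begins 54 mm behind the grasp point. The pads swing forward as they close: fully open they stand 13 mm farther back than shut.
Start: joints at [-1.312, 0.053, 1.613, -0, 1.476, -0.119], TCP at [0.231, -0.581, 0.231] pointing down, gripper open.
Joint ranges: [-3.01, 3.01], [-1.01, 2.22], [0.06, 2.58], [-1.02, 4.17], [0.09, 2.62], [-3.14, 3.14]. Speed limits (rad/s): [2.57, 2.57, 3.14, 3.14, 3.14, 3.14].

INTERFACE

Orientations are given as a rotation vector (axis times angle).
In Python, from station import ctrl gives the robot as it stands.
- The arm moves only by the tool carry_out, never from a script. Its argument "series" is a list of rows, each a list of 7 numbers: the shift along the world's x, y, z each as a share of 0.025 m, from -1 to 1, then the turn, a rotation vector about the world's x, y, z each as a share of 0.1 rad, from -1 to 1, then the opening, from 0 (shut) to 1 (fully open). A call has 1 to 12 rows; each row shifts and turns the commanded pose from where the row before left it; what a row does not reach is not made up. A row lasts 1/10 s, in which the tool goes at most 50 mm and 8.59 degrees, less where a joint would pass 70% of its speed; a pose out of reach is approached as far as the arm can. A call with a number of a shift or a turn outside -1 to 1 is refused whole. A call with a gripper value outside its range is refused whole. The fingers move at their own pace and stop on an object; "grip_force" is the grip in N (left out, the last holds). Time passes only in rows, so rows that do not move let the fingers close. It gives the time, the measured TCP pose, the force and the opening at its end, in the units of the state.
- ctrl.get_obs(): the state, without advancing time (a new reading comes with each control period).
- ctrl.get_image(name): name is "scene" or "top"; returns a dict with "frame" (480x640x3 uint8, blue, green, red), "fx", "fy", "cx", "cy" (pixels), "R" (3x3) and "t" (3): a world point X has camera coordinates R X + t. Camera axes: x right, y down, z forward; pixel columns grow to the right and rows downward; lengths in m; the calibration is good to about 2 mm. A picture is of the moment at which its call begins. There is no depth.
- ctrl.finish_job(): hands the job in, once; it reports no verdict.
Trained networks look in a picture, given as the dict that the camera call returned (one of the last four; its "shot" number tells which), for a name from the list of things; names that differ only in an ending like _2 or _b are one class to them, and where a whole thing is asked for, a point or a joint stands for the part that bears it (a point fixed in the world has none). Each returns a list of dicts, best first, with "p" (0 to 1); they miss things now and then, are a little off and sometimes report something else, mostly with a low value. They report only what shows in the picture. A call takes as long as a camera call.
- ctrl.trace(picture, name): "mask" (480x640 bool, what is visible of it) and "rect" ([left, top, width, height] as shares, 0 to 1, of the picture: columns of its width, rows of its height, round what is visible of it).
- ctrl.mark_of(picture, name): "position" ([column, row] as shares, 0 to 1, of the picture: columns of its width, rows of its height: a listed point, or the origin of a listed thing).
The state is a dict: "t": time; "q": joint angles; "dq": joint speeds; "effort": joint torques, N m; "tool_pos": TCP position; "tool_rot": TCP orientation; "contact_force": force on the tool from outside, world axes, zero at the start; "wrist_torque": the same for the moment, N m; "opening": finger opening in m.
Only numpy, scipy, OpenCV 4.12 (cv2) and the standard library are available. Lean on these libraries where they do the work, as an engineer would, in place of code of your own. Each camera call takes 0.05 s, during which the arm holds its last target.

## Working session

There is one attempt and no reset: what is moved stays moved. The work goes in short steps, Python scripts to look and compute and a tool call to move; the robot and the scene stay as the last step left them, time stands still between calls to the robot, and variables do not carry over. Pictures are saved under pics/ and viewed, and the job is handed in when it is done.

Besides the shell and the picture viewer there is one more tool, called after "Emit:" by a JSON object that holds its "api" and its "payload". carry_out: Moves the arm, as the interface text tells. Shift numbers are shares of 0.025 m and turn numbers shares of 0.1 rad, none past 1 either way. Its arguments: {"type":"object","properties":{"series":{"type":"array"},"grip_force":{"type":"number"}},"required":["series"]}

```bash
ls; mkdir -p pics; cat > h.py <<'E'
import numpy as np, cv2
from station import ctrl
def ray(P,u,v):
    R=np.array(P["R"]);t=np.array(P["t"]);d=R.T@np.array([(u-P["cx"])/P["fx"],(v-P["cy"])/P["fy"],1]);return -R.T@t,d
def at(P,u,v,z):
    c,d=ray(P,u,v);return c+d*(z-c[2])/d[2]
def proj(P,X):
    c=np.array(P["R"])@np.array(X)+np.array(P["t"]);return np.array([P["fx"]*c[0]/c[2]+P["cx"],P["fy"]*c[1]/c[2]+P["cy"]])
Z={"fixture_base":0,"slotted_plate":0,"blank_plate":0,"slotted_plate_lug":0,"pin_foot":.022}
E
python3 - <<'E'
from h import *
o=ctrl.get_obs();print({k:np.round(v,3) for k,v in o.items()},ctrl.pinch_z)
for n in("top","scene"):
    P=ctrl.get_image(n);cv2.imwrite(f"pics/{n}0.png",P["frame"])
    print(n,np.round(-np.array(P["R"]).T@np.array(P["t"]),3))
    for k,z in Z.items():
        for d in ctrl.mark_of(P,k)[:2]:
            u,v=d["position"][0]*640,d["position"][1]*480
            print(k,round(d["p"],2),round(u,1),round(v,1),np.round(at(P,u,v,z),4))
E
```

```text
pics
{'t': np.float64(0.0), 'q': array([-1.312,  0.053,  1.614, -0.   ,  1.476, -0.119]), 'dq': array([ 0.001,  0.001,  0.001,  0.001, -0.   ,  0.001]), 'effort': array([ 2.0000e-03, -3.9369e+01, -3.7017e+01,  0.0000e+00,  7.0000e-03,
       -0.0000e+00]), 'tool_pos': array([ 0.23, -0.58,  0.23]), 'tool_rot': array([-3.084, -0.59 ,  0.   ]), 'contact_force': array([ 0.057,  0.41 , -0.178]), 'wrist_torque': array([ 0.038, -0.023, -0.026]), 'opening': np.float64(0.086)} 0.0187
top [ 0.409 -0.005  0.895]
fixture_base 0.71 324.8 200.8 [ 0.6239 -0.0111  0.    ]
fixture_base 0.58 149.8 280.4 [0.4601 0.332  0.    ]
slotted_plate 0.74 161.5 249.9 [0.5209 0.3126 0.    ]
blank_plate 0.78 462.9 250.0 [ 0.5265 -0.2863  0.    ]
pin_foot 0.79 326.2 231.7 [ 0.557  -0.0142  0.022 ]
scene [-0.078  0.658  0.697]
fixture_base 0.91 302.7 234.0 [ 0.6203 -0.0045  0.    ]
slotted_plate 0.83 202.8 335.0 [0.5382 0.3137 0.    ]
blank_plate 0.72 415.7 196.1 [ 0.5351 -0.2848  0.    ]
slotted_plate_lug 0.78 221.4 367.6 [0.4593 0.3366 0.    ]
pin_foot 0.66 322.6 239.3 [0.5563 0.0021 0.022 ]
```

View pics/top0.png

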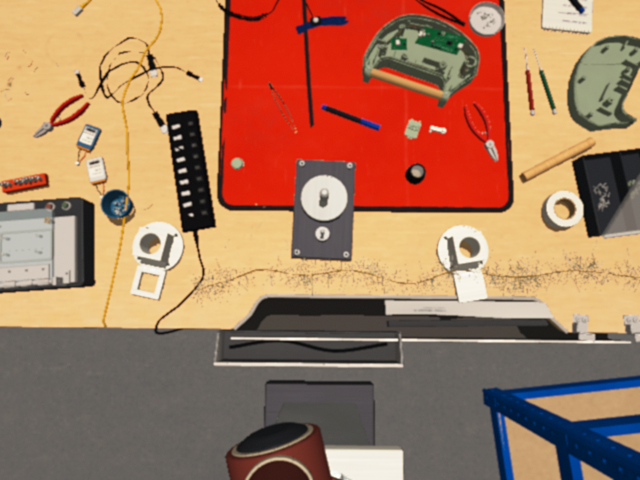

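View pics/scene0.png

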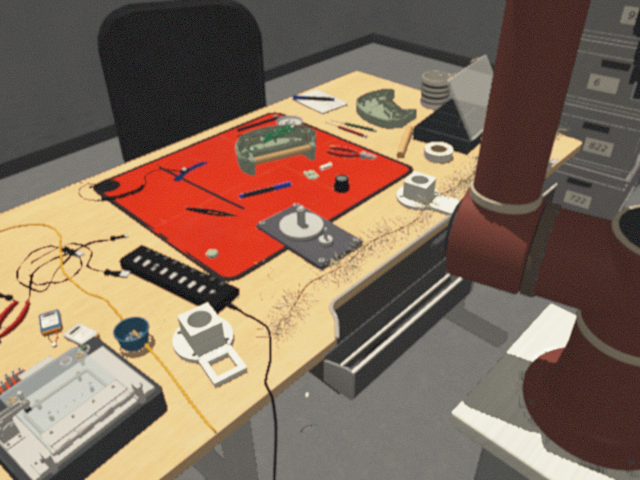

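```bash
cat >> h.py <<'E'
from scipy.optimize import minimize
def circ(r,z,n=48):
    a=np.linspace(0,2*np.pi,n,endpoint=False);return np.c_[r*np.cos(a),r*np.sin(a),0*a+z]
def rect(cx,hx,hy,z):
    return np.array([[cx-hx,-hy,z],[cx+hx,-hy,z],[cx+hx,hy,z],[cx-hx,hy,z]])
def prims(kind):
    if kind=="plate": return [np.r_[circ(.05,0),circ(.05,.01)],np.r_[rect(-.072,.028,.028,0),rect(-.072,.028,.028,.01)],np.r_[rect(0,.027,.027,.01),rect(0,.027,.027,.05)]]
def place(p,q,z0=0):
    c,s=np.cos(p[2]),np.sin(p[2]);return q@np.array([[c,s,0],[-s,c,0],[0,0,1]])+[p[0],p[1],z0]
def sil(P,p,kind,z0=0,S=4):
    m=np.zeros((480*S,640*S),np.uint8)
    pr=lambda X:np.array([(proj(P,x)+.5)*S for x in X])
    for q in prims(kind):
        cv2.fillConvexPoly(m,cv2.convexHull(pr(place(p,q,z0)).astype(np.float32)).astype(np.int32),1)
    if kind=="plate":
        a=np.zeros_like(m);b=a.copy()
        for z,x in((0,a),(.01,b)): cv2.fillConvexPoly(x,pr(place(p,rect(-.072,.017,.017,z),z0)).astype(np.int32),1)
        m[(a&b)>0]=0
    return cv2.resize(m.astype(np.float32),(640,480),interpolation=cv2.INTER_AREA)
def outl(P,p,img,kind="plate",z0=0,k=1):
    L=[circ(.05,.01),rect(-.072,.028,.028,.01),rect(-.072,.017,.017,.01),rect(0,.027,.027,.05),circ(.02,.05)] if kind=="plate" else [circ(.046,.022),rect(0,.1,.06,.012),circ(.009,.064),place((-.072,0,0),circ(.004,.048)),circ(.009,.022),place((-.072,0,0),circ(.004,.022))]
    for l in L:
        cv2.polylines(img,[np.array([(proj(P,x)+.5)*k for x in place(p,l,z0)]).astype(np.int32)],True,(0,0,255),1)
E
python3 - <<'E'
from h import *
Ps={n:ctrl.get_image(n) for n in("top","scene")}
for name,p0 in(("slotted_plate",(.53,.313,-.25)),):
    Ms={}
    for n,P in Ps.items():
        d=ctrl.trace(P,name);print(n,[(round(x["p"],2),np.round(x["rect"],3)) for x in d]);Ms[n]=d[0]["mask"].astype(np.float32)
    for use in(("top",),("scene",),("top","scene")):
        def f(v):
            p=np.array(v)*[.01,.01,.1]+p0
            return sum(np.abs(sil(Ps[n],p,"plate")-Ms[n]).sum() for n in use)
        r=minimize(f,[0,0,0],method="Nelder-Mead",options=dict(initial_simplex=[[0,0,0],[1.5,0,0],[0,1.5,0],[0,0,1.5]],maxfev=120))
        p=r.x*[.01,.01,.1]+p0;print(use,np.round(p,4),r.fun,[Ms[n].sum() for n in use])
for n,P in Ps.items():
    cv2.imwrite(f"pics/m_{n}.png",cv2.resize(Ms[n]*255,None,fx=1,fy=1))
    for tag,(c,k) in dict(plate=(proj(P,[p[0],p[1],.02]),6),base=(proj(P,[.6,-.01,.02]),5)).items():
        im=cv2.resize(P["frame"],None,fx=6,fy=6,interpolation=cv2.INTER_CUBIC)
        raw=im.copy()
        outl(P,p,im,k=6)
        outl(P,(.622,-.007,0.),im,kind="base",k=6)
        x,y=(c*6).astype(int);h=200
        sl=(slice(y-280,y+280),slice(max(0,x-200),x+200))
        cv2.imwrite(f"pics/z_{n}_{tag}.png",np.hstack([raw[sl],im[sl]]))
E
```

```text
top [(0.65, array([0.206, 0.462, 0.084, 0.171]))]
scene [(0.92, array([0.27 , 0.627, 0.112, 0.177]))]
('top',) [ 0.527   0.3175 -0.2075] 242.375 [np.float32(2461.0)]
('scene',) [ 0.5275  0.321  -0.1986] 125.75 [np.float32(3397.0)]
('top', 'scene') [ 0.5274  0.3197 -0.2034] 508.1875 [np.float32(2461.0), np.float32(3397.0)][ WARN:0@17.986] global loadsave.cpp:1063 imwrite_ Unsupported depth image for selected encoder is fallbacked to CV_8U.
```

View pics/z_top_plate.png

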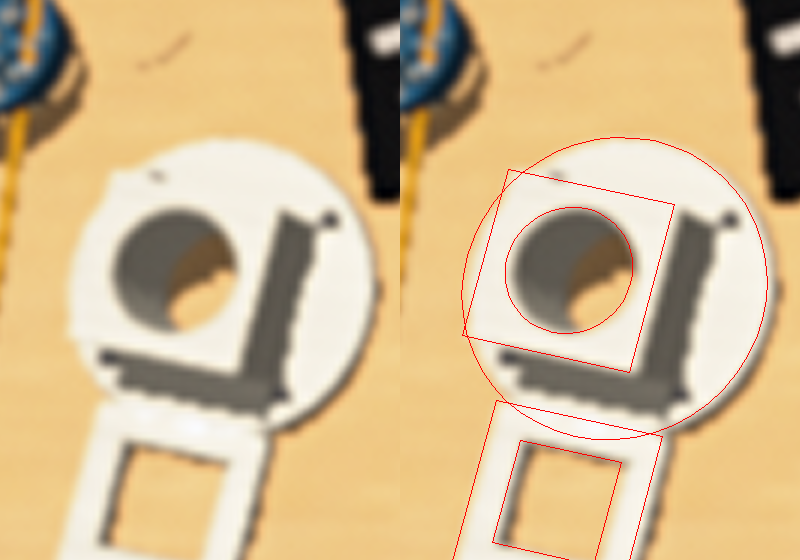

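View pics/z_scene_plate.png

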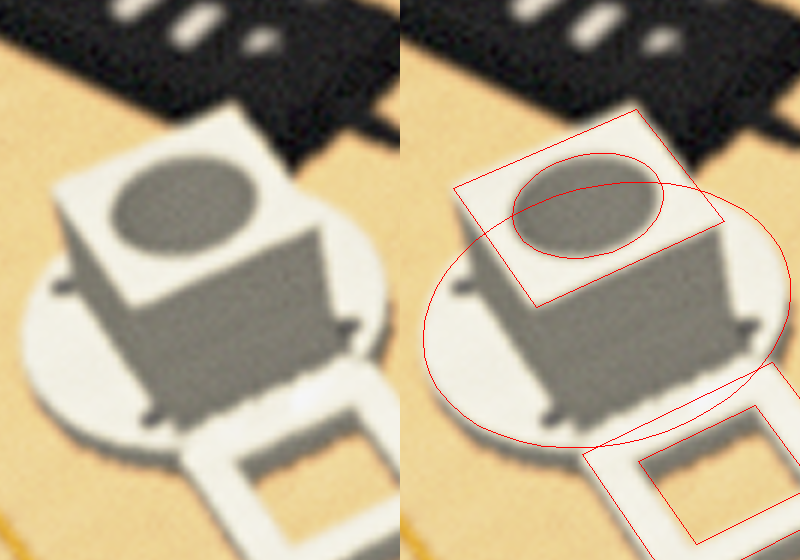

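View pics/z_top_base.png

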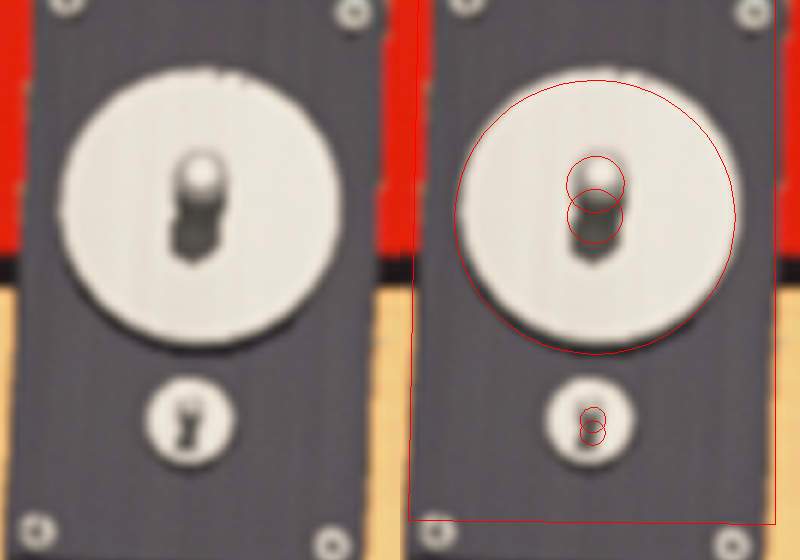

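View pics/z_scene_base.png

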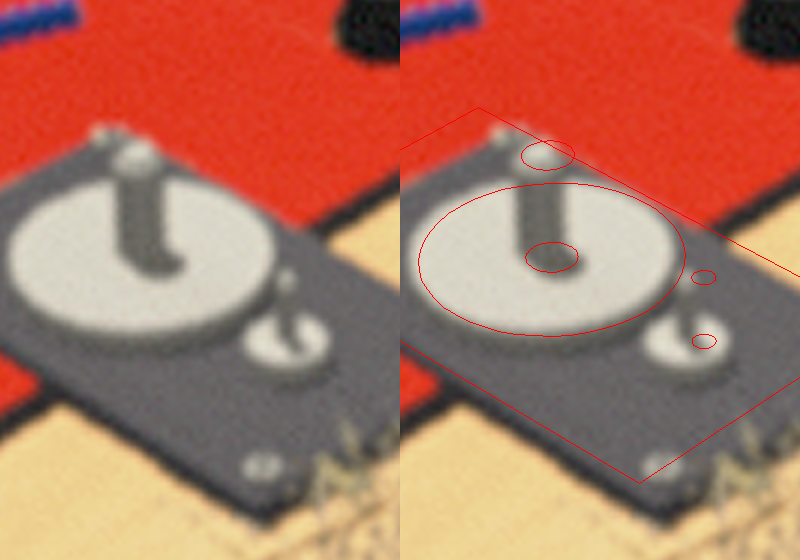

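```bash
python3 - <<'E'
from h import *
from scipy.optimize import least_squares
Ps={n:ctrl.get_image(n) for n in("top","scene")}
obs=[]
for n,P in Ps.items():
    c=proj(P,[.625,-.009,.022]);b=proj(P,[.553,-.006,.022])
    # offsets from viewed crops (zoom 6): seat/boss centre relative to model of (.622,-.007,0)
    off={"top":((200-195,206-217),(190-193,421-433)),"scene":((142-152,257-260),(287-304,341-341))}[n]
    for X,o in zip(([.622,-.007,.022],[.55,-.007,.022]),off): 
        uv=proj(P,X)+np.array(o)/6; obs.append((n,uv)); print(n,np.round(uv,1),np.round(at(P,*uv,.022),4))
def f(v):
    r=[]
    for i,(n,uv) in enumerate(obs):
        r+=list(proj(Ps[n],place(v,np.array([[-.072*(i%2),0,.022]]))[0])-uv)
    return r
s=least_squares(f,[.622,-.007,0]);print(np.round(s.x,4),np.round(s.fun,1))
for n,P in Ps.items():
    im=cv2.resize(P["frame"],None,fx=6,fy=6,interpolation=cv2.INTER_CUBIC);outl(P,s.x,im,"base",k=6)
    x,y=(proj(P,[.6,-.01,.02])*6).astype(int);cv2.imwrite(f"pics/b_{n}.png",im[y-280:y+280,x-200:x+200])
cv2.imwrite("pics/b.png",np.hstack([cv2.imread("pics/b_top.png"),cv2.imread("pics/b_scene.png")]))
print(ctrl.get_obs()["t"])
E
```

```text
top [323.6 197.2] [ 0.6257 -0.0086  0.022 ]
top [322.  233.2] [ 0.5539 -0.006   0.022 ]
scene [301. 224.] [ 0.6258 -0.0059  0.022 ]
scene [325.2 238.6] [ 0.5542 -0.0032  0.022 ]
[ 0.6262 -0.0077 -0.0382] [-0.5 -0.2 -0.6 -0.2  0.5 -0.4  0.6 -0.4]
0.9
```

View pics/b.png

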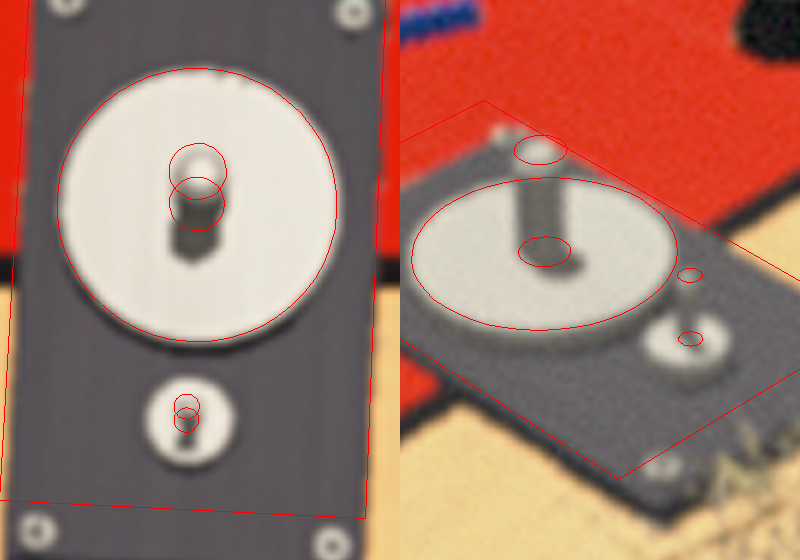

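Emit:
{"api": "carry_out", "payload": {"series": [[1,1,0,0,0,-0.48,1],[1,1,0,0,0,-0.48,1],[1,1,0,0,0,-0.48,1],[1,1,0,0,0,-0.48,1],[1,1,0,0,0,-0.48,1],[1,1,0,0,0,-0.48,1],[1,1,0,0,0,-0.48,1],[1,1,0,0,0,-0.48,1],[1,1,0,0,0,-0.48,1],[1,1,0,0,0,-0.48,1],[1,1,0,0,0,-0.48,1],[1,1,0,0,0,-0.48,1]], "grip_force": 50}}

```text
t: 2.1
tool_pos: [0.5315, -0.2798, 0.2315]
tool_rot: [3.126, -0.314, 0.0]
contact_force: [0.9, -1.2, -0.5]
opening: 0.0851
```

Emit:
{"api": "carry_out", "payload": {"series": [[0,1,0,0,0,0,1],[0,1,0,0,0,0,1],[0,1,0,0,0,0,1],[0,1,0,0,0,0,1],[0,1,0,0,0,0,1],[0,1,0,0,0,0,1],[0,1,0,0,0,0,1],[0,1,0,0,0,0,1],[0,1,0,0,0,0,1],[0,1,0,0,0,0,1],[0,1,0,0,0,0,1],[0,1,0,0,0,0,1]]}}

```text
t: 3.3
tool_pos: [0.5305, 0.0201, 0.2315]
tool_rot: [3.126, -0.311, 0.001]
contact_force: [0.4, -0.3, 0.0]
opening: 0.0854
```

Emit:
{"api": "carry_out", "payload": {"series": [[0,1,0,0,0,0,1],[0,1,0,0,0,0,1],[0,1,0,0,0,0,1],[0,1,0,0,0,0,1],[0,1,0,0,0,0,1],[0,1,0,0,0,0,1],[0,1,0,0,0,0,1],[0,1,0,0,0,0,1],[0,1,0,0,0,0,1],[0,1,0,0,0,0,1],[0,1,0,0,0,0,1],[0,0,0,0,0,0,1]]}}

```text
t: 4.5
tool_pos: [0.5301, 0.2964, 0.2312]
tool_rot: [-3.126, 0.306, 0.0]
contact_force: [-0.1, -0.9, 0.2]
opening: 0.0851
```

```bash
cat > st.py <<'E'
from h import *
from scipy.spatial.transform import Rotation as Ro
o=ctrl.get_obs();M=Ro.from_rotvec(o["tool_rot"]).as_matrix()
print(round(float(o["t"]),2),"pos",np.round(o["tool_pos"],4),"yaw",round(float(np.arctan2(M[1,0],M[0,0])),4),"z",np.round(M[:,2],3),"F",np.round(o["contact_force"],1),"T",np.round(o["wrist_torque"],2),"op",round(float(o["opening"]),4),"q6",round(float(o["q"][5]),2))
E
python3 st.py
```

```text
4.5 pos [0.5301 0.2964 0.2312] yaw -0.1951 z [-0.     0.001 -1.   ] F [-0.1 -0.9  0.2] T [-0.04  0.05 -0.  ] op 0.0851 q6 2.15
```

Emit:
{"api": "carry_out", "payload": {"series": [[-0.11,0.9,0,0,0,-0.08,1],[0,0,-1,0,0,0,1],[0,0,-1,0,0,0,1],[0,0,-1,0,0,0,1],[0,0,-1,0,0,0,1],[0,0,0,0,0,0,1]]}}

```text
t: 5.1
tool_pos: [0.5251, 0.3146, 0.1267]
tool_rot: [3.12, -0.324, -0.011]
contact_force: [-0.2, -0.3, -0.7]
opening: 0.0855
```

```bash
python3 st.py; python3 - <<'E'
from h import *
P=ctrl.get_image("scene");c=(proj(P,[.527,.319,.05])*5).astype(int)
im=cv2.resize(P["frame"],None,fx=5,fy=5,interpolation=cv2.INTER_CUBIC);cv2.imwrite("pics/pre.png",im[c[1]-350:c[1]+250,c[0]-350:c[0]+350])
E
```

```text
5.1 pos [0.5251 0.3146 0.1267] yaw -0.2067 z [-0.008 -0.004 -1.   ] F [-0.2 -0.3 -0.7] T [-0.01  0.07 -0.01] op 0.0855 q6 2.2
```

View pics/pre.png

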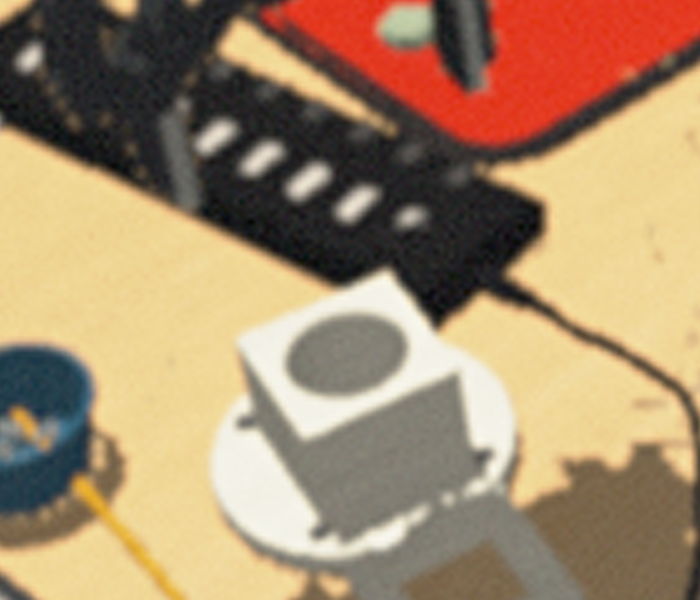

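Emit:
{"api": "carry_out", "payload": {"series": [[0,0,0,0,0,0,1],[0,0,0,0,0,0,1]]}}

```text
t: 5.35
tool_pos: [0.5291, 0.3169, 0.1336]
tool_rot: [-3.123, 0.324, -0.005]
contact_force: [0.8, -0.6, 0.4]
opening: 0.0854
```

```bash
python3 st.py
```

```text
5.35 pos [0.5291 0.3169 0.1336] yaw -0.2064 z [ 0.003  0.001 -1.   ] F [ 0.8 -0.6  0.4] T [ 0.03 -0.02  0.05] op 0.0854 q6 2.2
```

Emit:
{"api": "carry_out", "payload": {"series": [[-0.02,0.06,-0.5,0,0,0,1],[0,0,-0.5,0,0,0,1],[0,0,-0.5,0,0,0,1],[0,0,-0.5,0,0,0,1],[0,0,-0.5,0,0,0,1],[0,0,-0.5,0,0,0,1],[0,0,-0.5,0,0,0,1],[0,0,-0.5,0,0,0,1],[0,0,-0.4,0,0,0,1],[0,0,0,0,0,0,1],[0,0,0,0,0,0,1]]}}

```text
t: 6.45
tool_pos: [0.5274, 0.3181, 0.0212]
tool_rot: [3.125, -0.323, -0.0]
contact_force: [0.5, -0.0, -0.6]
opening: 0.0856
```

```bash
python3 st.py; python3 - <<'E'
from h import *
P=ctrl.get_image("scene");c=(proj(P,[.527,.319,.05])*5).astype(int)
im=cv2.resize(P["frame"],None,fx=5,fy=5,interpolation=cv2.INTER_CUBIC);cv2.imwrite("pics/pre2.png",im[c[1]-350:c[1]+250,c[0]-350:c[0]+350])
E
```

```text
6.45 pos [0.5274 0.3181 0.0212] yaw -0.2062 z [-0. -0. -1.] F [ 0.5 -0.  -0.6] T [ 0.05 -0.01 -0.03] op 0.0856 q6 2.2
```

View pics/pre2.png

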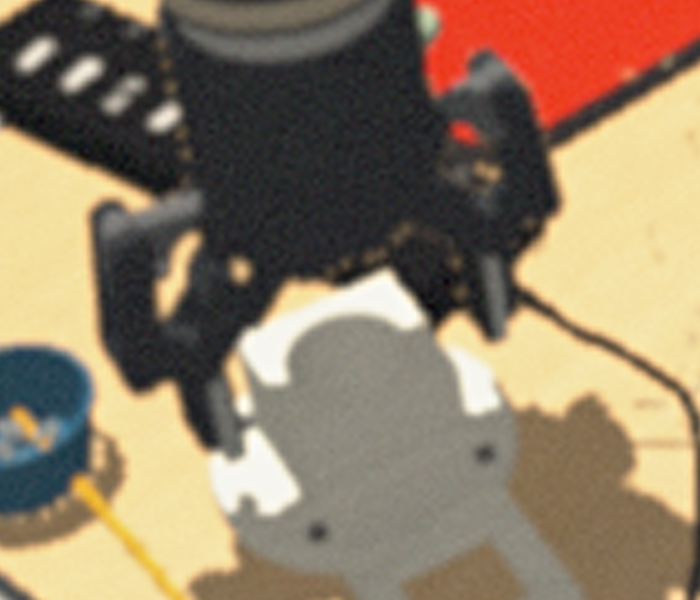

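Emit:
{"api": "carry_out", "payload": {"series": [[0,0.04,-0.2,0,0,0,1],[0,0,0,0,0,0,1],[0,0,0,0,0,0,0.5],[0,0,0,0,0,0,0.3],[0,0,0,0,0,0,0.2],[0,0,0,0,0,0,0],[0,0,0,0,0,0,0],[0,0,0,0,0,0,0],[0,0,0,0,0,0,0],[0,0,0,0,0,0,0]], "grip_force": 60}}

```text
t: 7.5
tool_pos: [0.5278, 0.3193, 0.0169]
tool_rot: [-3.124, 0.323, -0.002]
contact_force: [0.7, 0.6, 3.7]
opening: 0.0529
```

```bash
python3 st.py
```

```text
7.5 pos [0.5278 0.3193 0.0169] yaw -0.2062 z [ 0.001  0.001 -1.   ] F [0.7 0.6 3.7] T [ 0.08 -0.09 -0.04] op 0.0529 q6 2.2
```

Emit:
{"api": "carry_out", "payload": {"series": [[0,0,0.2,0,0,0,0],[0,0,0.4,0,0,0,0],[0,0,0.6,0,0,0,0],[0,0,0.7,0,0,0,0],[0,0,0.7,0,0,0,0],[0,0,0.7,0,0,0,0],[0,0,0.7,0,0,0,0],[0,0,0.5,0,0,0,0],[0,0,0.3,0,0,0,0],[0,0,0,0,0,0,0]]}}

```text
t: 8.5
tool_pos: [0.5281, 0.3194, 0.138]
tool_rot: [-3.124, 0.323, -0.003]
contact_force: [-0.1, -0.1, -3.6]
opening: 0.053
```

Emit:
{"api": "carry_out", "payload": {"series": [[0.1,-0.3,0,0,0,0,0],[0.2,-0.6,0,0,0,0.1,0],[0.3,-0.9,0,0,0,0.15,0],[0.3,-0.9,0,0,0,0.2,0],[0.3,-0.9,0,0,0,0.2,0],[0.3,-0.9,0,0,0,0.2,0],[0.3,-0.9,0,0,0,0.2,0],[0.3,-0.9,0,0,0,0.2,0],[0.3,-0.9,0,0,0,0.2,0],[0.3,-0.9,0,0,0,0.2,0],[0.3,-0.9,0,0,0,0,0],[0.3,-0.9,0,0,0,0,0]]}}

```text
t: 9.7
tool_pos: [0.6091, 0.07, 0.1346]
tool_rot: [3.141, -0.065, -0.004]
contact_force: [-0.1, 0.7, -3.0]
opening: 0.0532
```

Emit:
{"api": "carry_out", "payload": {"series": [[0.3,-0.9,0,0,0,0,0],[0.2,-0.9,0,0,0,0,0],[0.1,-0.7,0,0,0,0,0],[0.1,-0.4,0,0,0,0,0],[0,-0.2,0,0,0,0,0],[0,0,0,0,0,0,0],[0,0,0,0,0,0,0]]}}

```text
t: 10.4
tool_pos: [0.6271, -0.0052, 0.1362]
tool_rot: [-3.14, 0.064, 0.001]
contact_force: [0.4, 0.7, -4.5]
opening: 0.0534
```

```bash
python3 st.py; python3 - <<'E'
from h import *
for n in("top","scene"):
    P=ctrl.get_image(n);c=(proj(P,[.6,-.01,.1])*4).astype(int)
    im=cv2.resize(P["frame"],None,fx=4,fy=4,interpolation=cv2.INTER_CUBIC);cv2.imwrite(f"pics/h_{n}.png",im[max(0,c[1]-300):c[1]+300,c[0]-350:c[0]+350])
E
```

```text
10.4 pos [ 0.6271 -0.0052  0.1362] yaw -0.0406 z [-0.  0. -1.] F [ 0.4  0.7 -4.5] T [-0.02 -0.03  0.02] op 0.0534 q6 1.48
```

View pics/h_top.png

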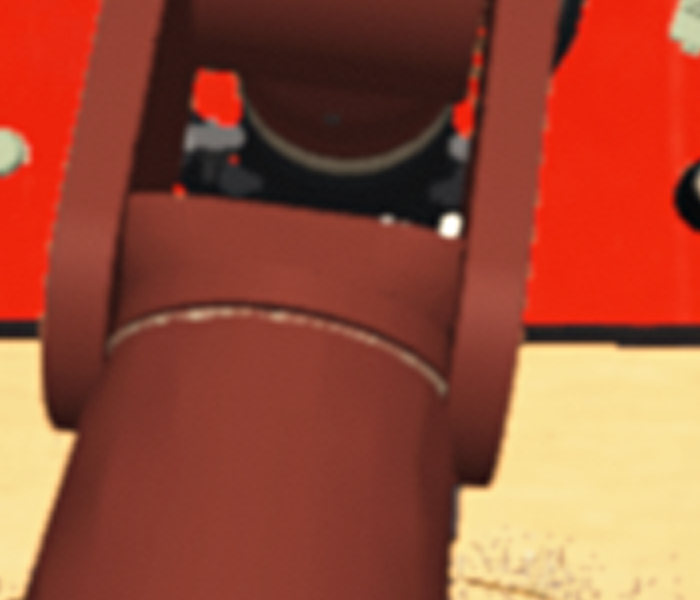

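View pics/h_scene.png

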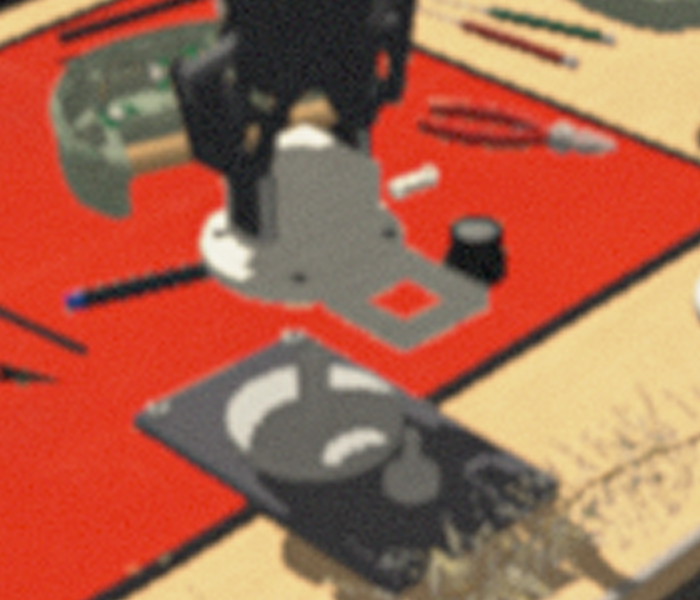

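```bash
python3 - <<'E'
from h import *
P=ctrl.get_image("scene");p0=np.array([.6267,-.0055,-.038])
im=cv2.resize(P["frame"],None,fx=5,fy=5,interpolation=cv2.INTER_CUBIC);outl(P,p0,im,"plate",.119,5)
outl(P,(.6262,-.0077,-.038),im,"base",0,5)
c=(proj(P,[.6,-.01,.08])*5).astype(int);cv2.imwrite("pics/h2.png",im[max(0,c[1]-300):c[1]+300,c[0]-350:c[0]+350])
for k in("slotted_plate_lug","slotted_plate"):
    for d in ctrl.mark_of(P,k)[:1]:
        uv=np.array(d["position"])*[640,480];print(k,round(d["p"],2),uv,np.round(at(P,*uv,.119),4), "expect",place(p0,np.array([[-.072*(k[-1]=='g'),0,0]])))
E
```

```text
slotted_plate_lug 0.88 [322.88  201.312] [0.5475 0.0091 0.119 ] expect [[ 0.55475198 -0.00276466  0.        ]]
slotted_plate 0.83 [298.816 180.096] [ 0.6367 -0.0151  0.119 ] expect [[ 0.6267 -0.0055  0.    ]]
```

View pics/h2.png

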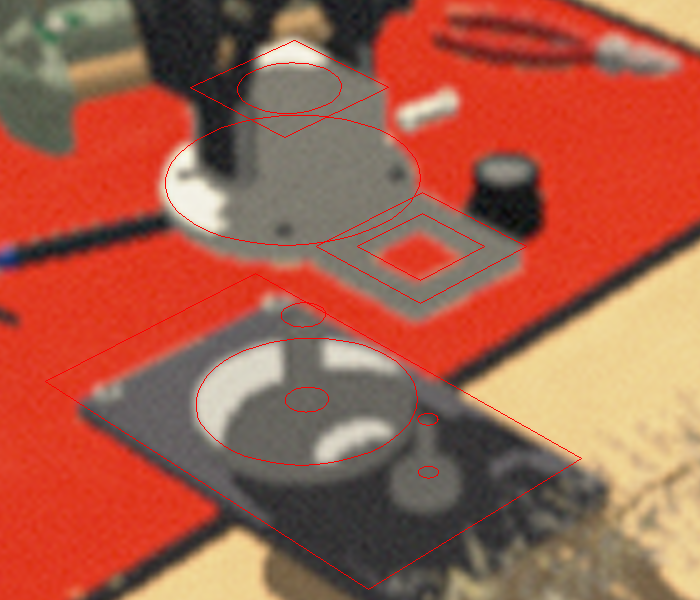

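Emit:
{"api": "carry_out", "payload": {"series": [[-0.02,-0.1,-0.3,0,0,0.02,0],[0,0,-0.4,0,0,0,0],[0,0,-0.4,0,0,0,0],[0,0,-0.4,0,0,0,0],[0,0,-0.2,0,0,0,0],[0,0,0,0,0,0,0],[0,0,0,0,0,0,0]]}}

```text
t: 11.35
tool_pos: [0.6269, -0.0084, 0.0938]
tool_rot: [-3.141, 0.062, -0.0]
contact_force: [-1.0, 0.1, -4.1]
opening: 0.0534
```

```bash
python3 st.py; python3 - <<'E'
from h import *
P=ctrl.get_image("scene")
im=cv2.resize(P["frame"],None,fx=6,fy=6,interpolation=cv2.INTER_CUBIC)
c=(proj(P,[.58,-.01,.06])*6).astype(int);cv2.imwrite("pics/h3.png",im[max(0,c[1]-300):c[1]+300,c[0]-350:c[0]+350])
E
```

```text
11.35 pos [ 0.6269 -0.0084  0.0938] yaw -0.0393 z [ 0.  0. -1.] F [-1.   0.1 -4.1] T [-0.01  0.01 -0.  ] op 0.0534 q6 1.48
```

View pics/h3.png

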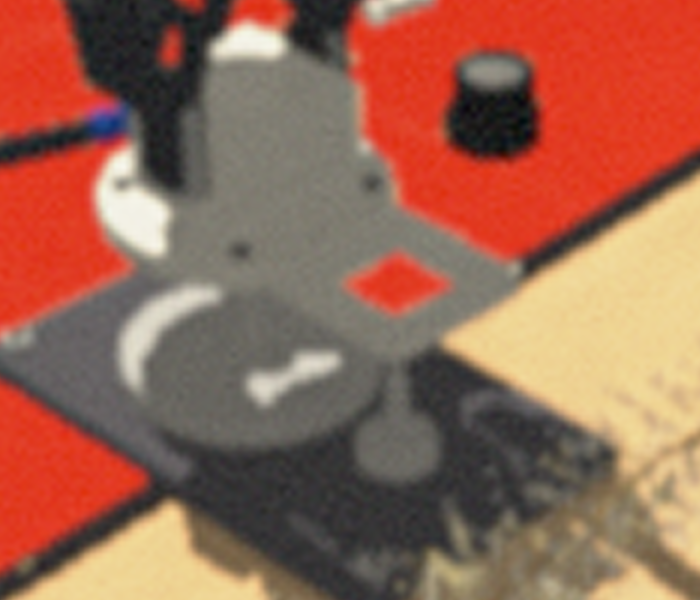

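Emit:
{"api": "carry_out", "payload": {"series": [[0,0.02,-0.2,0,0,0,0],[0,0,-0.3,0,0,0,0],[0,0,-0.3,0,0,0,0],[0,0,-0.2,0,0,0,0],[0,0,0,0,0,0,0]]}}

```text
t: 11.9
tool_pos: [0.6257, -0.0078, 0.067]
tool_rot: [-3.141, 0.062, 0.005]
contact_force: [-0.1, -0.4, -3.6]
opening: 0.0533
```

Emit:
{"api": "carry_out", "payload": {"series": [[0,0,-0.2,0,0,0,0],[0,0,-0.3,0,0,0,0],[0,0,-0.3,0,0,0,0],[0,0,-0.1,0,0,0,0],[0,0,0,0,0,0,0]]}}

```text
t: 12.4
tool_pos: [0.6261, -0.0078, 0.0453]
tool_rot: [-3.141, 0.062, 0.003]
contact_force: [0.2, 0.2, -4.0]
opening: 0.0531
```

```bash
python3 st.py; python3 - <<'E'
from h import *
P=ctrl.get_image("scene")
im=cv2.resize(P["frame"],None,fx=6,fy=6,interpolation=cv2.INTER_CUBIC)
c=(proj(P,[.58,-.01,.06])*6).astype(int);cv2.imwrite("pics/h4.png",im[max(0,c[1]-300):c[1]+300,c[0]-350:c[0]+350])
E
```

```text
12.4 pos [ 0.6261 -0.0078  0.0453] yaw -0.0392 z [-0.002  0.    -1.   ] F [ 0.2  0.2 -4. ] T [ 0.03 -0.01  0.  ] op 0.0531 q6 1.48
```

View pics/h4.png

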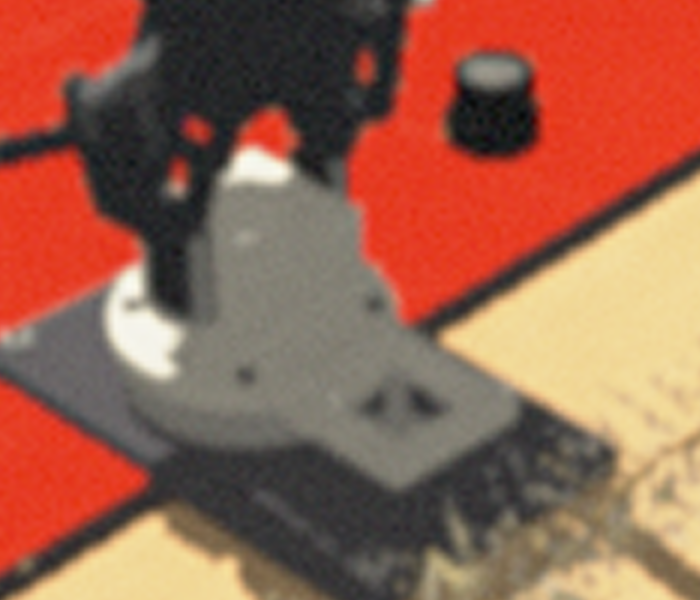

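Emit:
{"api": "carry_out", "payload": {"series": [[0,0,-0.1,0,0,0,0],[0,0,-0.08,0,0,0,0],[0,0,0,0,0,0,0],[0,0,0,0,0,0,0]]}}

```text
t: 12.85
tool_pos: [0.6268, -0.0079, 0.0418]
tool_rot: [-3.141, 0.062, 0.0]
contact_force: [0.1, -0.1, -4.2]
opening: 0.053
```

```bash
python3 st.py
```

```text
12.85 pos [ 0.6268 -0.0079  0.0418] yaw -0.0392 z [-0.  0. -1.] F [ 0.1 -0.1 -4.2] T [-0.04 -0.01  0.03] op 0.053 q6 1.48
```

Emit:
{"api": "carry_out", "payload": {"series": [[0,0,-0.06,0,0,0,0],[0,0,0,0,0,0,0],[0,0,0,0,0,0,0]]}}

```text
t: 13.15
tool_pos: [0.6267, -0.0079, 0.0402]
tool_rot: [-3.141, 0.062, 0.0]
contact_force: [-0.5, -0.4, -4.0]
opening: 0.0534
```

Emit:
{"api": "carry_out", "payload": {"series": [[0,0,-0.04,0,0,0,0],[0,0,0,0,0,0,0],[0,0,0,0,0,0,0]]}}

```text
t: 13.45
tool_pos: [0.6268, -0.0079, 0.0393]
tool_rot: [-3.141, 0.062, 0.0]
contact_force: [-0.3, 0.4, -3.3]
opening: 0.053
```

```bash
python3 st.py
```

```text
13.45 pos [ 0.6268 -0.0079  0.0393] yaw -0.0392 z [-0.  0. -1.] F [-0.3  0.4 -3.3] T [-0.03  0.01  0.02] op 0.053 q6 1.48
```

Emit:
{"api": "carry_out", "payload": {"series": [[0,0,-0.04,0,0,0,0],[0,0,0,0,0,0,0],[0,0,0,0,0,0,0]]}}

```text
t: 13.75
tool_pos: [0.627, -0.0079, 0.0389]
tool_rot: [3.141, -0.061, 0.0]
contact_force: [-2.1, 0.7, 1.2]
opening: 0.0534
```

Emit:
{"api": "carry_out", "payload": {"series": [[0,0,-0.02,0,0,0,0],[0,0,0,0,0,0,0],[0,0,0,0,0,0,0]]}}

```text
t: 14.05
tool_pos: [0.627, -0.0079, 0.0389]
tool_rot: [3.141, -0.061, 0.0]
contact_force: [-4.9, 0.5, 5.2]
opening: 0.0533
```

```bash
python3 st.py
```

```text
14.05 pos [ 0.627  -0.0079  0.0389] yaw -0.0391 z [ 0. -0. -1.] F [-4.9  0.5  5.2] T [0.21 0.69 0.06] op 0.0533 q6 1.48
```

Emit:
{"api": "carry_out", "payload": {"series": [[0,0,0,0,0,0,0.4],[0,0,0,0,0,0,0.7],[0,0,0,0,0,0,1],[0,0,0,0,0,0,1],[0,0,0,0,0,0,1],[0,0,0,0,0,0,1],[0,0,0,0,0,0,1]]}}

```text
t: 14.75
tool_pos: [0.6268, -0.0079, 0.0377]
tool_rot: [-3.141, 0.062, -0.0]
contact_force: [-0.0, -0.3, 0.3]
opening: 0.0852
```

```bash
python3 st.py
```

```text
14.75 pos [ 0.6268 -0.0079  0.0377] yaw -0.0392 z [ 0.  0. -1.] F [-0.  -0.3  0.3] T [ 0.05 -0.01 -0.1 ] op 0.0852 q6 1.48
```

Open and force-free; rise straight up, then swing aside for a clear view.

Emit:
{"api": "carry_out", "payload": {"series": [[0,0,0.2,0,0,0,1],[0,0,0.4,0,0,0,1],[0,0,0.6,0,0,0,1],[0,0,0.8,0,0,0,1],[0,0,1,0,0,0,1],[0,0,1,0,0,0,1],[0,0,1,0,0,0,1],[0,0,1,0,0,0,1],[0,0,1,0,0,0,1],[0,0,0.5,0,0,0,1]]}}

```text
t: 15.75
tool_pos: [0.6282, -0.0081, 0.2302]
tool_rot: [3.14, -0.062, 0.01]
contact_force: [-0.4, -0.1, 0.9]
opening: 0.0854
```

Emit:
{"api": "carry_out", "payload": {"series": [[0,-0.5,0,0,0,0,1],[0,-1,0,0,0,0,1],[0,-1,0,0,0,0,1],[0,-1,0,0,0,0,1],[0,-1,0,0,0,0,1],[0,-1,0,0,0,0,1],[0,-1,0,0,0,0,1],[0,-1,0,0,0,0,1],[0,-1,0,0,0,0,1],[0,-1,0,0,0,0,1],[0,-0.5,0,0,0,0,1],[0,0,0,0,0,0,1]]}}

```text
t: 16.95
tool_pos: [0.6259, -0.2595, 0.2238]
tool_rot: [-3.14, 0.065, 0.003]
contact_force: [0.5, -0.1, 0.9]
opening: 0.0855
```

```bash
python3 st.py; python3 - <<'E'
from h import *
L=[]
for n in("top","scene"):
    P=ctrl.get_image(n)
    im=cv2.resize(P["frame"],None,fx=6,fy=6,interpolation=cv2.INTER_CUBIC)
    d=ctrl.trace(P,"slotted_plate");M=d[0]["mask"].astype(np.float32);p0=np.array([.6265,-.0079,-.039])
    f=lambda v:np.abs(sil(P,np.array([v[0],v[1],0])*.01+[p0[0],p0[1],p0[2]+v[2]*.1],"plate",.022)-M).sum()
    r=minimize(f,[0,0,0],method="Nelder-Mead",options=dict(initial_simplex=[[0,0,0],[1,0,0],[0,1,0],[0,0,1]],maxfev=100))
    print(n,d[0]["p"],p0+r.x*[.01,.01,.1],r.fun,M.sum())
    outl(P,p0,im,"plate",.022,6)
    c=(proj(P,[.59,-.01,.03])*6).astype(int);L.append(im[c[1]-290:c[1]+290,c[0]-200:c[0]+200])
cv2.imwrite("pics/end.png",np.hstack(L))
E
```

```text
16.95 pos [ 0.6259 -0.2595  0.2238] yaw -0.0417 z [-0.002  0.001 -1.   ] F [ 0.5 -0.1  0.9] T [ 0.04  0.01 -0.04] op 0.0855 q6 1.11
top 0.76 [ 0.6265489  -0.00961645 -0.03628559] 257.6875 2336.0
scene 0.79 [ 0.62590643 -0.00703969 -0.04789173] 131.9375 1935.0
```

View pics/end.png

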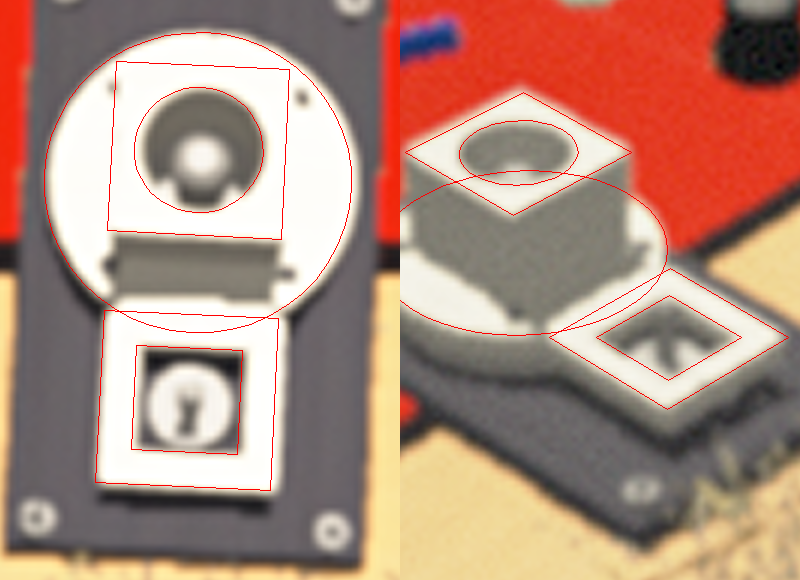

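```bash
python3 -c "
from station import ctrl
print(ctrl.finish_job())"
```

```text
the job is handed in; nothing more can be done
None
```

The plate with the holed lug is on the base, with the shaft through its hub and the pin through its lug hole. I gripped it by the hub flats and lowered it in small steps. Contact with the seat was light, about 9 N beyond the carried weight, at the height expected for 22 mm. I then let go and moved the arm away, and handed the job in at about 17 s.

**Last checks:**
- **Fit:** the final pictures show the shaft and pin clear inside their openings. The outline of a plate lying flat at seat height matches in both camera views.
- **Agreement between cameras:** the two views differ by about 2.6 mm in y and 0.012 rad in yaw. That is close to the calibration error and well inside the clearance of about 11 mm.
- **Plate detector:** while the plate was held above the base, the detector's points for it were about 14 mm off the pose worked out from the grip. I used the pose from the grip and the picture outline, and the fit confirmed it.
- **Plate with the solid lug:** I never touched it; the open gripper passed over it at about 0.23 m. I did not measure its position again at the end.

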